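# Load a blood tube into the bench centrifuge and latch its lid

### The arm

A 6-joint arm with a two-finger parallel gripper is mounted at the origin on the work surface. World frame = base frame: x ahead of the robot, y to its left, z up, the work surface at z = 0. Lengths are in m, angles in rad, forces in N, time in s.
With the tool pointing down it reaches from about 0.35 to 0.85 m from the base axis. Payload 8.1 kg.
Tool frame: the origin (TCP) lies on the mounting face of the last link; the fingertips stand 186 mm ahead of it and the grasp point (between the pads) lies 167 mm ahead of it; z points along the fingers, y is the line along which they close (so a half turn about z gives the same grasp; the last joint's range is limited). The gripper opens to 93 mm and grips with 3 to 60 N. Pads are 15 mm wide; open, the fingers measure 128 mm over their backs; the gripper's body (75 mm by 188 mm) begins 65 mm behind the grasp point.
Start: joints at [-1.385, 0.13, 1.488, -0, 1.523, -0.085], TCP at [0.161, -0.578, 0.405] pointing down, gripper open.
Joint ranges: [-2.96, 2.96], [-0.89, 2.26], [0.02, 2.5], [-1.34, 4.48], [0, 2.73], [-2.66, 2.66]. Speed limits (rad/s): [2.39, 2.39, 2.79, 3.14, 3.14, 3.14].

### API

Orientations are given as a rotation vector (axis times angle).
In Python, from plant import read_state, read_camera, camera_params, close_job gives the robot as it stands. The module is installed in compiled form; this text tells all that it offers.
- The arm moves only by the tool servo_tool, never from a script. Its argument "increments" is a list of rows, each an object with "slide": the shift along the tool's x, y, z in mm, a list of three; "dr": the turn, a rotation vector about the tool's x, y, z in rad, a list of three; "jaw": the closure, from 0 (fully open) to 1 (shut). In form: [{"slide": [x, y, z], "dr": [ax, ay, az], "jaw": jaw}, ...]. A call has 1 to 20 rows; each row is the pose to reach, as a shift and turn from the pose commanded when the call began, along the tool's axes at that moment; what a row does not reach only later rows make up. A row lasts 1/10 s, in which the tool goes at most 50 mm and 8.59 degrees, less where a joint would pass 70% of its speed; a pose out of reach is approached as far as the arm can. A call with a gripper value outside its range is refused whole. The fingers move at their own pace and stop on an object; "force" is the grip in N (left out, the last holds). Time passes only in rows, so rows that repeat a pose let the fingers close. It gives the time, the measured TCP pose, the force, the opening and the grip force at its end, in the units of the state.
- read_state(): the state, without advancing time (a new reading comes with each control period).
- read_camera(name): name is "scene" or "top" or "wrist"; returns (picture, depth): 384x512x3 uint8, red, green, blue; 384x512 float32, m along the optical axis (not along the pixel's ray), 0 where there is no reading.
- camera_params(name): a dict with "fx", "fy", "cx", "cy" (pixels), "k1" (the pictures are not rectified: a ray, as slopes to the right and down, at radius r is drawn at 1 + k1 r^2 times it, then the intrinsics apply), "rvec" (rotation vector, rad) and "tvec" (3), from world to camera coordinates, as OpenCV has them. Camera axes: x right, y down, z forward; pixel columns grow to the right and rows downward; lengths in m; the calibration is good to about 2 mm. A picture is of the moment at which its call begins: read the wrist's pose just before it. camera_params takes no time and is no camera call; for the wrist camera it gives the pose at the moment of the call.
- close_job(): hands the job in; it is judged then, once.
The state is a dict: "t": time; "q": joint angles; "dq": joint speeds; "joint_torque": joint torques, N m; "tool_pos": TCP position; "orientation": TCP orientation; "force": force on the tool from outside, world axes, zero at the start; "wrist_torque": the same for the moment, N m; "opening": finger opening in m; "gripper_force": force on a finger pad.
Only numpy, scipy, OpenCV 4.12 (cv2) and the standard library are available. Lean on these libraries where they do the work, as an engineer would, in place of code of your own. Each camera call takes 0.05 s, during which the arm holds its last target. There are 200 camera calls.

### The job

The centrifuge's clear lid has a push-push catch: press the tab at its front down and let go so that the lid springs open, then take the blood tube that lies on the bench and stand it, cap up and all the way down, in the empty bucket straight across the rotor from the balance tube already in there. Swing the lid down by its tab and press it once more so that the catch holds it shut. Leave the other things on the bench where they are.

Things in the scene. Friction and masses are not known exactly. Their poses are not given: they have to be found in the camera images.
- lid (a joint): Hinge angle of the centrifuge's clear domed lid: 0 = shut and held by the catch, 1.72 = fully open (8 degrees back past upright), -0.03 = tab pressed down on its stop. A damped spring lifts the lid (about 1 s) and keeps it open whenever the catch does not hold it; swinging it down at the tab takes 2 to 4 N. Each press and release of the tab changes the catch: held, free, held.
- lid_hinge (a point): Middle of the hinge line, 132 mm above the bench, at the back of the centrifuge. Axes turn with the lid: x from the lid's front to its back, y along the hinge, z up when shut; opening turns about +y. The lid is a clear tray upside down, 200 mm square, 50 mm high, walls 4 mm: its front wall's outer face is at x -200 mm, its top's outer face at z +50 mm.
- lid_tab (a point): Middle of the upper face (lid shut) of the grey finger tab, at x -217, z +8 mm of lid_hinge, 140 mm above the bench when shut; same axes. 80 mm wide, 34 mm deep, 8 mm thick, at right angles to the foot of the lid's front wall. A press moves it 6 mm (at least 4 mm needed) with 2 to 4 N, then it is solid. Lid open: it points up and the wall lies level behind it as a ledge.
- centrifuge: Bench centrifuge, fixed: a white box 280 mm deep (x), 240 mm wide (y), top 130 mm above the bench, front to -x with the lid's tab above it. Origin under its centre, which is the rotor's axis, 102 mm in front of the hinge line; bowl 172 mm across. Four steel buckets at 90 degrees on the rotor, one with the balance tube, three empty. The rotor stands at any angle.
- bucket_mouth (a point): Centre of the mouth of the empty bucket straight across the rotor from the balance tube: 125 mm above the bench (5 mm below the bowl's rim), 55 mm from the rotor's axis. The bucket is 23 mm wide inside, 65 mm deep, outside 29 mm: the tube stands loosely in it and sticks out 39 mm. The rotor turns only if pushed.
- bucket_floor (a point): Centre of the floor inside that same empty bucket, 60 mm above the bench, straight below bucket_mouth.
- balance_cap (a point): Centre of the top of the black cap of the balance tube, which stands in one bucket and stays there; 164 mm above the bench.
- tube_centre (a point): Middle of the blood tube: a 16 mm round clear tube 104 mm long with a rounded foot and a black ribbed cap (16 mm wide, the last 24 mm), 15 to 31 g, lying on the bench with its axis 8 mm above it. Its x axis runs from foot to cap, so x up = standing cap up. It is the only such tube lying on the bench.
- tube_foot (a point): Tip of the rounded foot of the blood tube, 52 mm from its middle; same axes.
- tube_cap (a point): Middle of the blood tube's cap, 40 mm from the tube's middle; same axes.
- marker: Bystander: marker pen lying on the bench beside the tube, 127 mm long along its x, 12 mm thick. Origin under its middle.
- petri_dish: Bystander: closed petri dish, 93 mm across, 16 mm high. Origin under its centre.
- oil_bottle: Bystander: small amber dropper bottle, 32 mm across, 72 mm high, standing beyond the tube's foot. Origin under its centre.
- specimen_cup: Bystander: clear specimen cup with white lid, 60 mm across, 68 mm high. Origin under its centre.
- beaker: Bystander: open glass beaker, 68 mm across, 90 mm high. Origin under its centre.
- slide_box: Bystander: flat slide box, 102 x 87 x 34 mm. Origin under its centre.
- tube_rack: Bystander: white rack with seven capped tubes standing in it, 62 mm along its x, 210 mm along its y, 110 mm high with its tubes. Origin under its centre.
Mind the look-alikes: they are no part of the job. What is shaped like the part that bears tube_centre but purple, red or yellow is not meant.

How it is judged:
On the way, in this order (a step that is already met when the one before it is completed fails the run):
1. the lid has been freed and has sprung open (value of joint lid above 1.4 rad), for 0.2 s.
2. the blood tube stands in the empty bucket opposite the balance tube (distance between tube_foot and bucket_floor below 0.012 m and angle between tube_foot's own x axis and vertical below 0.25 rad), for 0.2 s.
At the end, for the whole second after the job is handed in: The lid is shut and held by its catch (lid joint below 0.02 rad with nothing pressing on it); the blood tube stands cap up (within 0.25 rad of vertical) in the bucket opposite the balance tube, its foot within 12 mm of the centre of the bucket's floor (all of step 2 and value of joint lid below 0.02 rad); the robot touches nothing.
It fails at once if one of the other things on the bench is pushed more than 30 mm from its place (distance of any of marker, petri_dish, oil_bottle, specimen_cup, beaker, slide_box, tube_rack from where it was at the start of the episode above 0.03 m).
It fails at once if one of the other things on the bench is knocked over (angle between any of marker, petri_dish, oil_bottle, specimen_cup, beaker, slide_box, tube_rack's own z axis and vertical above 0.5 rad).
It also fails if it takes over 72 s, if anything falls off the work surface, if the arm or the gripper's body presses on something with over 40 N, if the wrist force passes 120 N, or if a joint passes its speed limit or range.

## Working session

There is one attempt and no reset: what is moved stays moved. The work goes in short steps, Python scripts to look and compute and a tool call to move; the robot and the scene stay as the last step left them, time stands still between calls to the robot, and variables do not carry over. Pictures are saved under pics/ and viewed, at most 10 in all, crops included, and the job is handed in when it is done.

Besides the shell and the picture viewer there is one more tool, called by a JSON object that holds its "method" and its "body". servo_tool: Moves the arm, as the interface text tells. Its arguments: {"type":"object","properties":{"increments":{"type":"array"},"force":{"type":"number"}},"required":["increments"]}

```bash
mkdir -p pics; cat > h.py <<'E'
import numpy as np, cv2
from plant import *
def cam(n):
    p=camera_params(n); R=cv2.Rodrigues(np.array(p['rvec'],float))[0]; t=np.array(p['tvec'],float).ravel()
    return p,R,t
def ray(c,u,v):
    p,R,t=c; x=(u-p['cx'])/p['fx']; y=(v-p['cy'])/p['fy']; a,b=x,y
    for _ in range(20):
        s=1+p['k1']*(a*a+b*b); a,b=x/s,y/s
    return -R.T@t, R.T@np.array([a,b,1.])
def onz(c,u,v,z):
    o,d=ray(c,u,v); return o+d*(z-o[2])/d[2]
def dep(c,u,v,D):
    o,d=ray(c,u,v); return o+d*D[int(round(v)),int(round(u))]
def proj(c,X):
    p,R,t=c; q=R@np.asarray(X)+t; a,b=q[:2]/q[2]; s=1+p['k1']*(a*a+b*b)
    return p['fx']*a*s+p['cx'],p['fy']*b*s+p['cy']
def two(c1,p1,c2,p2):
    o1,d1=ray(c1,*p1);o2,d2=ray(c2,*p2)
    s=np.linalg.lstsq(np.c_[d1,-d2],o2-o1,rcond=None)[0]
    a=o1+s[0]*d1;b=o2+s[1]*d2
    return (a+b)/2,np.linalg.norm(a-b)
def snap(n,f):
    c=cam(n); im,D=read_camera(n); cv2.imwrite(f'pics/{f}.png',im[:,:,::-1]); np.savez(f'pics/{f}.npz',im=im,D=D)
    return c,im,D
def load(f):
    z=np.load(f'pics/{f}.npz'); return z['im'],z['D']
def tool(): 
    s=read_state(); return np.array(s['tool_pos']),cv2.Rodrigues(np.array(s['orientation'],float))[0],s
E
python3 - <<'E'
from h import *
ims=[]
for n in('scene','top'):
    c,im,D=snap(n,n+'0'); ims.append(im)
    print(n,c[0],-c[1].T@c[2])
p,R,s=tool();print(p,R.round(3),s['t'],s['opening'])
E
```

```text
scene {'fx': 447.62206428850374, 'fy': 447.62206428850374, 'cx': 256.5446085155892, 'cy': 195.24355904095862, 'k1': -0.006205425541845067, 'rvec': array([ 1.60063431,  1.74858902, -0.84204219]), 'tvec': array([ 0.02975684, -0.20778353,  1.77751603])} [1.53708596 0.06982012 0.91439304]
top {'fx': 472.89101572440813, 'fy': 472.89101572440813, 'cx': 251.0994007909924, 'cy': 195.77278691245462, 'k1': -0.12086298294777198, 'rvec': array([ 2.15975087, -2.19921635,  0.07532611]), 'tvec': array([0.01711336, 0.48992043, 1.72734644])} [ 0.3578941  -0.00221235  1.75953048]
[ 0.16047905 -0.57791984  0.40379297] [[ 0.964  0.267 -0.   ]
 [ 0.267 -0.964  0.002]
 [ 0.    -0.002 -1.   ]] 0.1 0.09266717045539781
```

View pics/scene0.png

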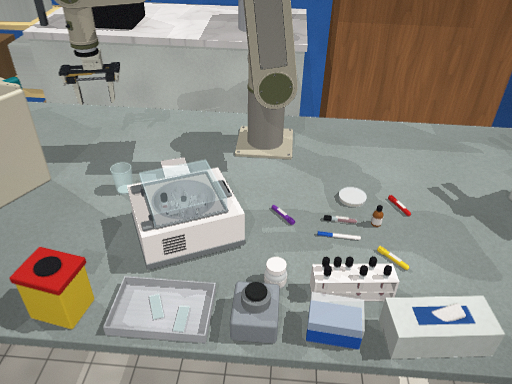

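View pics/top0.png

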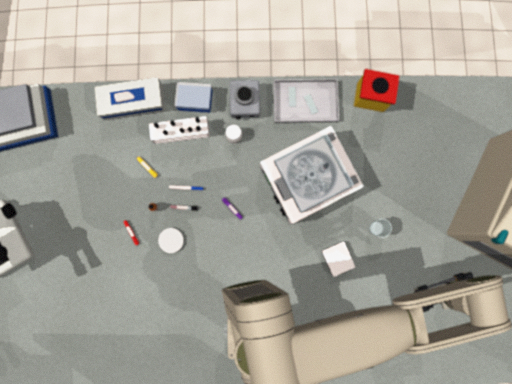

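```bash
python3 - <<'E'
from h import *
a,_=load('top0');b,_=load('scene0')
A=cv2.resize(a[115:275,130:390],(800,492),interpolation=cv2.INTER_CUBIC)
cv2.imwrite('pics/c1.png',A[:,:,::-1])
B=cv2.resize(b[145:270,110:290],(800,556),interpolation=cv2.INTER_CUBIC)
cv2.imwrite('pics/c2.png',B[:,:,::-1])
E
```

```text
(no output)
```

View pics/c1.png

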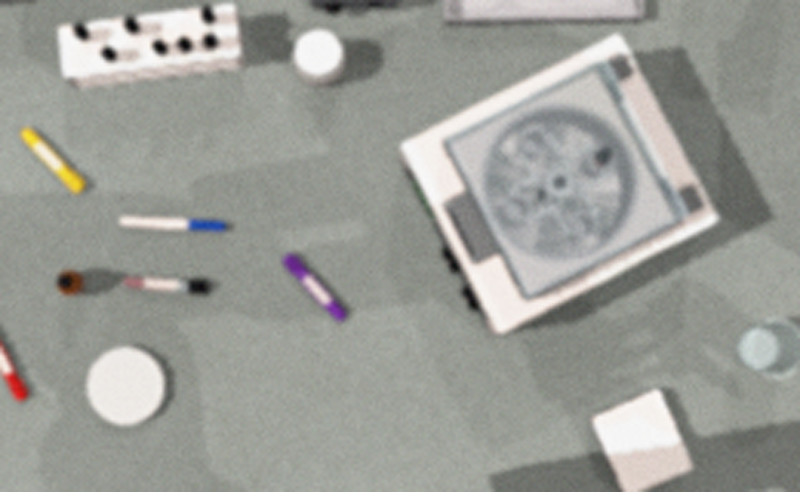

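View pics/c2.png

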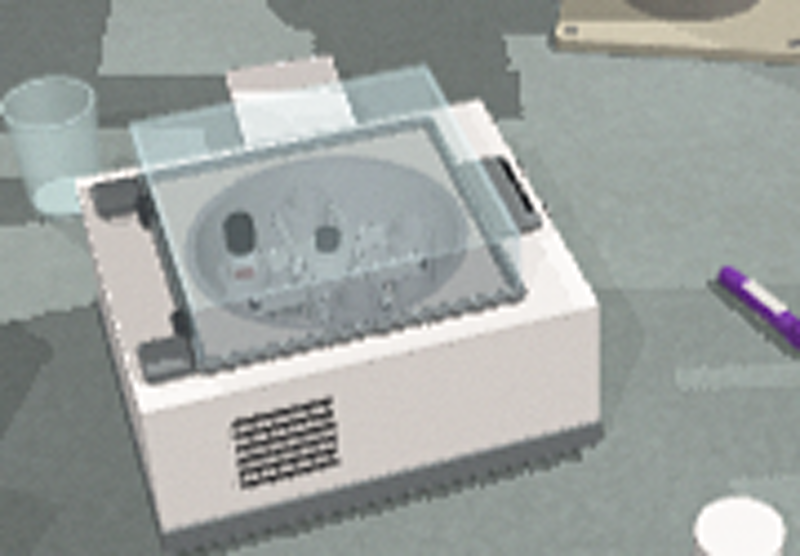

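```bash
cat >> h.py <<'E'
def cloud(c,D):
    p,R,t=c; v,u=np.mgrid[:384,:512]; pts=np.stack([u,v],-1).reshape(-1,1,2).astype(float)
    K=np.array([[p['fx'],0,p['cx']],[0,p['fy'],p['cy']],[0,0,1.]])
    n=cv2.undistortPoints(pts,K,np.array([p['k1'],0,0,0.]))[:,0].reshape(384,512,2)
    P=np.dstack([n,np.ones((384,512))])*D[...,None]
    return (P-t)@R
E
python3 - <<'E'
from h import *
C={n:cam(n) for n in('top','scene')}
for n in C:
    im,D=load(n+'0'); W=cloud(C[n],D); z=W[...,2]
    box=(np.abs(z-.13)<.006)&(W[...,0]>.2)&(W[...,0]<.75)&(W[...,1]<.1)&(W[...,1]>-.5)&(D>0)
    k,l,st,ce=cv2.connectedComponentsWithStats(box.astype(np.uint8))
    i=1+np.argmax(st[1:,4]); P=W[l==i][:,:2].astype(np.float32)
    print(n,'box',cv2.minAreaRect(P),len(P),np.median(W[l==i][:,2]))
    g=im.astype(int)
    # tab
    near=(np.abs(z-.14)<.012)&(g.max(2)<125)&(g.min(2)>60)
    k,l,st,ce=cv2.connectedComponentsWithStats(near.astype(np.uint8))
    for i in range(1,k):
        if st[i,4]>25:
            Q=W[l==i]; print('tab?',ce[i],st[i,4],np.median(Q,0),cv2.minAreaRect(Q[:,:2].astype(np.float32)))
    # dark caps z .164
    near=(np.abs(z-.164)<.012)&(g.max(2)<100)&(W[...,1]<0)&(W[...,0]>.2)
    print('cap',[(ce,len(np.argwhere(near)))for ce in [np.median(W[near],0)]])
    print('bench z',np.median(z[(np.abs(W[...,0]-.42)<.03)&(np.abs(W[...,1]-.1)<.03)]))
    for nm,(u,v) in (dict(cup=(379,228),white=(340,257),bottle=(153,206),rotor=(312,174),bal=(325.6,165.7),opp=(299,183),dish=(171,240))if n=='top' else {}).items(): print(nm,dep(C[n],u,v,D),onz(C[n],u,v,.125))
# tube in top view
im,D=load('top0'); s=im[195:220,160:215]
np.set_printoptions(linewidth=250)
print(cv2.cvtColor(s,cv2.COLOR_RGB2GRAY)[6:20,5:45])
E
```

```text
top box ((0.5558198094367981, -0.20385579764842987), (0.24107949435710907, 0.2800687253475189), 26.38470458984375) 1361 0.1301722169584601
tab? [354.06451613 179.22580645] 31 [ 0.53264957 -0.34979503  0.14053259] ((0.5325943827629089, -0.35011038184165955), (0.02398909628391266, 0.015526725910604), 33.68574523925781)
tab? [284.91176471 185.02941176] 34 [ 0.5163187  -0.10950748  0.14104827] ((0.5147711038589478, -0.1094127893447876), (0.05353371053934097, 0.010645803064107895), 28.2569580078125)
tab? [280.29268293 190.34146341] 41 [ 0.49531566 -0.09219213  0.14191168] ((0.4977234899997711, -0.09356037527322769), (0.058119382709264755, 0.008381669409573078), 25.393234252929688)
tab? [473.24324324 241.89189189] 37 [ 0.30798032 -0.76118685  0.13943513] ((0.3017705976963043, -0.7721527814865112), (0.08952434360980988, 0.005516896024346352), 60.091453552246094)
cap [(array([ 0.85417715, -0.45980405,  0.15721097]), 210)]
bench z -0.0003383952224583029
cup [ 0.36188133 -0.46680716  0.00395991] [ 0.36160643 -0.43477507  0.125     ]
white [ 0.25976248 -0.31057494  0.03963977] [ 0.26463286 -0.2
[... 2774 characters left out ...]
80  77  77  75  83 117 133 142 147 142 142 146]
 [141 142 146 141 147 146 146 142 137 141 139 138 135 136 135 135 138 137 134 139 134 134 136 133 138 137 131 122 120 115 116 112 120 132 142 146 145 142 146 144]
 [146 146 146 146 148 147 140 142 142 143 144 141 138 134 131 131 138 142 141 137 136 137 132 135 136 138 139 133 136 135 141 136 142 140 148 150 143 141 148 147]
 [142 149 141 140 145 147 143 146 144 148 147 140 139 138 139 141 138 143 142 139 139 138 142 141 136 136 137 137 142 141 137 143 139 145 147 149 147 147 142 145]
 [144 143 146 143 144 147 148 147 143 142 139 142 149 141 147 143 149 143 143 143 145 139 145 136 145 139 145 141 139 146 143 145 145 144 142 148 141 143 146 145]]
```

```bash
cat >> h.py <<'E'
F=np.array([-.444,.896,0]); HY=np.array([.896,.444,0])
def down(yaw,tilt=0):  # tool y at yaw, z down, then tilt about tool y
    y=np.array([np.cos(yaw),np.sin(yaw),0]); z=np.array([0,0,-1.]); R=np.c_[np.cross(y,z),y,z]
    return R@cv2.Rodrigues(np.array([0,tilt,0.]))[0]
def go(P,R1):
    p,R,s=tool()
    print('slide',(R.T@(np.array(P)-p)*1000).round(1),'dr',cv2.Rodrigues(R.T@R1)[0].ravel().round(3))
E
python3 - <<'E'
from h import *
a=np.radians(26.4)
go([.5005,-.0933,.43],down(a))
go([.5005,-.0933,.345],down(a))
E
```

```text
slide [ 457.3 -376.1  -25.5] dr [-1.000e-03 -2.000e-03 -1.761e+00]
slide [ 457.2 -375.9   59.5] dr [-1.000e-03 -2.000e-03 -1.761e+00]
```

{"method": "servo_tool", "body": {"increments": [{"slide":[0,0,-26],"dr":[0,0,0],"jaw":1},{"slide":[457,-376,-26],"dr":[0,0,-1.761],"jaw":1},{"slide":[457,-376,-26],"dr":[0,0,-1.761],"jaw":1},{"slide":[457,-376,-26],"dr":[0,0,-1.761],"jaw":1},{"slide":[457,-376,-26],"dr":[0,0,-1.761],"jaw":1},{"slide":[457,-376,-26],"dr":[0,0,-1.761],"jaw":1},{"slide":[457,-376,-26],"dr":[0,0,-1.761],"jaw":1},{"slide":[457,-376,-26],"dr":[0,0,-1.761],"jaw":1},{"slide":[457,-376,-26],"dr":[0,0,-1.761],"jaw":1},{"slide":[457,-376,-26],"dr":[0,0,-1.761],"jaw":1},{"slide":[457,-376,-26],"dr":[0,0,-1.761],"jaw":1},{"slide":[457,-376,-26],"dr":[0,0,-1.761],"jaw":1},{"slide":[457,-376,-26],"dr":[0,0,-1.761],"jaw":1},{"slide":[457,-376,-26],"dr":[0,0,-1.761],"jaw":1},{"slide":[457,-376,-26],"dr":[0,0,-1.761],"jaw":1},{"slide":[457,-376,-26],"dr":[0,0,-1.761],"jaw":1},{"slide":[457,-376,-26],"dr":[0,0,-1.761],"jaw":1},{"slide":[457,-376,-26],"dr":[0,0,-1.761],"jaw":1}]}}

```text
t: 1.9
tool_pos: [0.4998, -0.0947, 0.4308]
orientation: [1.658, 2.668, -0.0]
force: [-0.2, 0.4, -0.0]
opening: 0.0003
gripper_force: 0.0
```

```bash
python3 - <<'E'
from h import *
c,im,D=snap('wrist','w1'); print(c[0],-c[1].T@c[2])
print(proj(c,[.5037,-.0996,.14]), proj(c,[.4998,-.0947,.245]), tool()[2]['q'])
E
```

```text
{'fx': 279.8676298098112, 'fy': 279.8676298098112, 'cx': 252.50966279489455, 'cy': 192.44310542995865, 'k1': -0.018632760292525825, 'rvec': array([-2.77341862, -0.64750277, -0.09945545]), 'tvec': array([-0.40704638, -0.33634625,  0.32646581])} [ 0.46411402 -0.02147673  0.41174312]
(np.float64(253.0803967452839), np.float64(195.72718757852113)) (np.float64(251.55385175876935), np.float64(235.97674128901758)) [-2.87734561e-01 -1.28300096e-01  1.69971842e+00 -8.22361309e-05
  1.56990535e+00 -7.46639841e-01]
```

View pics/w1.png

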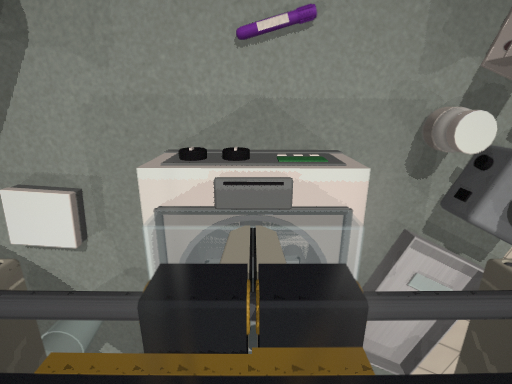

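{"method": "servo_tool", "body": {"increments": [{"slide":[0,0,50],"dr":[0,0,0],"jaw":1},{"slide":[0,0,95],"dr":[0,0,0],"jaw":1},{"slide":[0,0,100],"dr":[0,0,0],"jaw":1},{"slide":[0,0,104],"dr":[0,0,0],"jaw":1},{"slide":[0,0,107],"dr":[0,0,0],"jaw":1},{"slide":[0,0,110],"dr":[0,0,0],"jaw":1},{"slide":[0,0,110],"dr":[0,0,0],"jaw":1}]}}

```text
t: 2.65
tool_pos: [0.5011, -0.0939, 0.3225]
orientation: [1.653, 2.667, 0.001]
force: [1.6, -1.4, 1.6]
opening: 0.0004
gripper_force: 0.9
```

{"method": "servo_tool", "body": {"increments": [{"slide":[0,0,2],"dr":[0,0,0],"jaw":1},{"slide":[0,0,3],"dr":[0,0,0],"jaw":1},{"slide":[0,0,4],"dr":[0,0,0],"jaw":1}]}}

```text
t: 2.95
tool_pos: [0.5011, -0.0938, 0.3195]
orientation: [1.653, 2.667, 0.001]
force: [-6.5, 3.0, 22.2]
opening: 0.0004
gripper_force: 11.3
```

{"method": "servo_tool", "body": {"increments": [{"slide":[0,0,-12],"dr":[0,0,0],"jaw":1},{"slide":[45,0,-30],"dr":[0,0,0],"jaw":0.5},{"slide":[90,0,-50],"dr":[0,0,0],"jaw":0.5},{"slide":[120,0,-90],"dr":[0,0,0],"jaw":0.5},{"slide":[120,0,-130],"dr":[0,0,0],"jaw":0.5},{"slide":[120,0,-130],"dr":[0,0,0],"jaw":0.5},{"slide":[120,0,-130],"dr":[0,0,0],"jaw":0.5}]}}

```text
t: 3.65
tool_pos: [0.447, 0.0141, 0.4481]
orientation: [1.653, 2.669, 0.002]
force: [-0.5, -0.1, -0.7]
opening: 0.0434
gripper_force: 0.0
```

```bash
python3 - <<'E'
from h import *
c=cam('top'); im,D=load('top0')
a=np.radians(0)
# tube estimate from top px: sub-pixel centerline of label & cap
g=cv2.cvtColor(im,cv2.COLOR_RGB2GRAY).astype(float)
w=np.clip(g[200:212,178:187]-155,0,None); v=(w*np.arange(200,212)[:,None]).sum()/w.sum()
k=np.clip(120-g[198:214,188:203],0,None); vv,uu=np.mgrid[198:214,188:203]; k*=(vv<211)
print('label row',v,onz(c,182,v,.008)); m=g[198:214,186:203]<70; yy,xx=np.nonzero(m); print('cap',xx.min()+186,xx.max()+186,yy.mean()+198, onz(c,xx.mean()+186,yy.mean()+198,.008))
for u,v in((172,205),(192,207.5),(200,207.5)): print(u,onz(c,u,v,.008))
m=im[...,1].astype(int)*1
E
```

```text
label row 206.989368355222 [0.45382531 0.26619079 0.008     ]
cap 192 197 207.56521739130434 [0.45087367 0.21987789 0.008     ]
172 [0.46189703 0.30364553 0.008     ]
192 [0.45127238 0.22880595 0.008     ]
200 [0.45074978 0.19894777 0.008     ]
```

```bash
python3 - <<'E'
from h import *
go([.455,.19,.40],down(0))
E
```

```text
slide [154.1  85.4  48. ] dr [0.003 0.001 0.462]
```

{"method": "servo_tool", "body": {"increments": [{"slide":[154,85,48],"dr":[0,0,0.462],"jaw":0.5},{"slide":[154,85,48],"dr":[0,0,0.462],"jaw":0.5},{"slide":[154,85,48],"dr":[0,0,0.462],"jaw":0.5},{"slide":[154,85,48],"dr":[0,0,0.462],"jaw":0.5},{"slide":[154,85,48],"dr":[0,0,0.462],"jaw":0.5},{"slide":[154,85,48],"dr":[0,0,0.462],"jaw":0.5},{"slide":[154,85,48],"dr":[0,0,0.462],"jaw":0.5}]}}

```text
t: 4.35
tool_pos: [0.4545, 0.1888, 0.3978]
orientation: [-2.222, -2.22, 0.003]
force: [0.2, 0.9, 0.6]
opening: 0.0465
gripper_force: 0.0
```

```bash
python3 - <<'E'
from h import *
c,im,D=snap('wrist','w2'); c2,i2,D2=snap('top','top1')
A=np.hstack([im, i2[100:292,200:456].repeat(2,0).repeat(2,1)])
cv2.imwrite('pics/w2v.png',cv2.resize(A,(800,300))[:,:,::-1]); print(tool()[0],tool()[2]['q'])
E
```

```text
[0.45481917 0.18835295 0.39876978] [ 2.88552901e-01 -1.61916221e-01  1.78828973e+00 -3.13618561e-04
  1.51525642e+00  2.90986388e-01]
```

View pics/w2v.png

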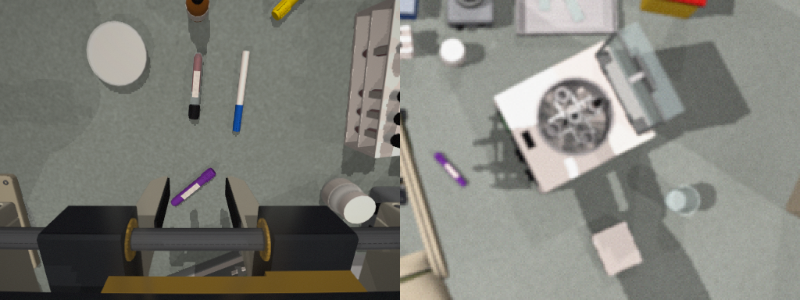

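```bash
cat > m.py <<'E'
from h import *
c=cam('wrist'); im,D=load('w2'); t=cam('top')
g=im[60:165,232:272].astype(int); 
lab=cv2.cvtColor(im,cv2.COLOR_RGB2LAB).astype(int)[60:165,232:272]
bg=np.median(lab.reshape(-1,3),0); d=np.abs(lab-bg).sum(2)
m=(d>30).astype(np.uint8); k,l,st,ce=cv2.connectedComponentsWithStats(m); i=1+np.argmax(st[1:,4]); 
v,u=np.nonzero(l==i); u=u+232; v=v+60; print(st[i],u.min(),u.max(),v.min(),v.max())
cap=cv2.cvtColor(im,cv2.COLOR_RGB2GRAY)[60:165,232:272]<45
cv_,cu=np.nonzero(cap); print('cap px',cu.mean()+232,cv_.mean()+60,cv_.min()+60,cv_.max()+60,len(cu))
W=cloud(c,D)
for r in range(v.min(),v.max()+1,6):
    uu=u[v==r]; p=onz(c,uu.mean(),r,.008); print(r,uu.min(),uu.max(),p.round(4), W[r,int(uu.mean())].round(4))
capw=(cu.mean()+232,cv_.mean()+60)
print(two(c,capw,t,(194.7,207.5)))
W0=cloud(t,load('top1')[1]); i1=load('top1')[0]
E
python3 m.py
```

```text
[ 13   9  16  56 607] 245 260 69 124
cap px 248.1161825726141 143.0 134 152 241
69 251 256 [0.4576 0.3138 0.008 ] [0.4569 0.3128 0.0168]
75 248 258 [0.4569 0.307  0.008 ] [0.4569 0.3059 0.0191]
81 247 260 [0.4577 0.3    0.008 ] [0.4569 0.2991 0.0192]
87 247 257 [0.4557 0.293  0.008 ] [0.4557 0.2924 0.0183]
93 247 259 [0.4566 0.2859 0.008 ] [0.4557 0.2854 0.0196]
99 246 258 [0.4551 0.2787 0.008 ] [0.4544 0.2785 0.0177]
105 246 258 [0.4553 0.2715 0.008 ] [0.4544 0.2714 0.0169]
111 247 256 [0.455  0.2641 0.008 ] [0.4544 0.2643 0.0192]
117 246 257 [0.4546 0.2567 0.008 ] [0.4543 0.2571 0.018 ]
123 246 253 [0.4523 0.2492 0.008 ] [0.4518 0.2498 0.018 ]
(array([ 0.45106142,  0.2211264 , -0.00905528]), np.float64(0.001950594180831299))
```

```bash
python3 - <<'E'
from h import *
from math import *
c=cam('wrist')
for v in(134,143,152): print(onz(c,248.1,v,.008))
P=onz(c,248.1,143,.008); Ft=np.array([.4575,.3138,.008]); print(np.linalg.norm(Ft-P)) # want 92
P[1]=.222;P[2]=.008
yaw=-atan2(Ft[0]-P[0],Ft[1]-P[1]); R=down(yaw,radians(15)); print(yaw,R.round(3))
for h in(.06,0): go(P-.1815*R[:,2]+[0,0,h],R)
E
```

```text
[0.4504269  0.23520606 0.008     ]
[0.4503495  0.22351988 0.008     ]
[0.45027045 0.21161861 0.008     ]
0.09056285382318015
-0.07773517497417773 [[ 0.075  0.997  0.02 ]
 [ 0.963 -0.078  0.258]
 [ 0.259  0.    -0.966]]
slide [-13.2  -8.1 155.5] dr [-0.01   0.262  0.075]
slide [-13.1  -8.1 215.5] dr [-0.01   0.262  0.075]
```

{"method": "servo_tool", "body": {"increments": [{"slide":[-13,-8,50],"dr":[-0.01,0.131,0.04],"jaw":0.5},{"slide":[-13,-8,100],"dr":[-0.01,0.262,0.075],"jaw":0.5},{"slide":[-13,-8,150],"dr":[-0.01,0.262,0.075],"jaw":0.5},{"slide":[-13,-8,180],"dr":[-0.01,0.262,0.075],"jaw":0.5},{"slide":[-13,-8,200],"dr":[-0.01,0.262,0.075],"jaw":0.5},{"slide":[-13,-8,210],"dr":[-0.01,0.262,0.075],"jaw":0.5},{"slide":[-13,-8,213],"dr":[-0.01,0.262,0.075],"jaw":0.5},{"slide":[-13,-8,213],"dr":[-0.01,0.262,0.075],"jaw":0.5}]}}

```text
t: 5.25
tool_pos: [0.4472, 0.1763, 0.1866]
orientation: [-2.165, -2.005, -0.287]
force: [-0.7, -0.4, -1.2]
opening: 0.0466
gripper_force: 0.0
```

```bash
python3 - <<'E'
from h import *
p,R,s=tool(); print(p,s['force'],s['opening'])
Q=p+.1815*R[:,2]; print('grip pt',Q, 'tip low', (p+.186*R[:,2])[2]-.0075*abs(R[2,0]))
E
```

```text
[0.44717194 0.17629222 0.18657807] [-0.65461021 -0.40804212 -1.22477674] 0.04656311447222072
grip pt [0.45102992 0.22322261 0.01129286] tip low 0.005001159438013699
```

{"method": "servo_tool", "body": {"increments": [{"slide":[-1,0,2.5],"dr":[0,0,0],"jaw":0.5},{"slide":[-1,0,2.5],"dr":[0,0,0],"jaw":1},{"slide":[-1,0,2.5],"dr":[0,0,0],"jaw":1},{"slide":[-1,0,2.5],"dr":[0,0,0],"jaw":1},{"slide":[-1,0,2.5],"dr":[0,0,0],"jaw":1},{"slide":[-1,0,2.5],"dr":[0,0,0],"jaw":1},{"slide":[-1,0,2.5],"dr":[0,0,0],"jaw":1}], "force": 30}}

```text
t: 5.95
tool_pos: [0.4466, 0.1764, 0.1832]
orientation: [-2.164, -2.005, -0.286]
force: [-0.4, 0.2, 2.4]
opening: 0.0159
gripper_force: 29.9
```

```bash
python3 - <<'E'
from h import *
from math import *
R=down(radians(26.4),radians(-75)); G=np.array([.49,-.09,.30])
go(G-.1815*R[:,2],R); print(G-.1815*R[:,2])
t=cam('top'); im,D=load('top1'); 
g=cv2.cvtColor(im,cv2.COLOR_RGB2GRAY).astype(int); print(g[158:175,316:336])
s=im[150:200,285:340]; cv2.imwrite('pics/bowl.png',cv2.resize(im[140:205,275:345],(700,650),interpolation=cv2.INTER_CUBIC)[:600,:,::-1])
for k in(.13,.125): print(proj(t,[.555,-.203,k]))
E
```

```text
slide [ -65.4  -26.  -187.1] dr [-0.297 -1.53  -0.516]
[0.41204854 0.06703219 0.34697566]
[[191 172 152 136 127 117 111 101 111 105 104 110 126 155 178 196 219 232
  236 232]
 [169 160 151 146 148 137 123 112 105 107 109 109 111 133 158 182 203 226
  238 237]
 [156 149 151 156 161 158 141 116 113 114 110 114 111 111 132 159 192 225
  235 240]
 [156 149 147 160 183 191 167 134 127 124 115 107 107 110 114 140 177 205
  230 236]
 [153 153 164 182 196 204 178 157 143 122 106  91  88  98  94 117 152 186
  212 232]
 [175 178 189 197 200 193 176 154 130 100  69  57  63  65  82  91 121 155
  185 213]
 [205 203 196 186 186 173 148 119  78  52  28  25  44  71  78  80  88 110
  157 200]
 [223 216 187 162 160 162 132  88  44  24  27  23  46  77  77  76  74  97
  138 188]
 [216 214 191 161 159 163 134  86  44  22  15  35  68  85  82  71  68  87
  138 186]
 [192 204 196 170 164 175 150 109  65  36  41  68  95 105  93  75  72  93
  133 178]
 [171 179 183 156 145 172 165 135 100  83  87 115 129 113  88  77  70  93
  130 170]
 [173 159 149 130 124 150 167 158 141 132 147 157 153 120  84  74  76 107
  128 161]
 [152 138 125 103  99 123 141 153 155 156 177 175 156 132  98  75  82 100
  126 159]
 [138 121 114 105 101  92 103 121 144 163 188 189 168 139 115  84  84 106
  121 149]
 [146 132 128 123 119 108 104 110 142 161 183 187 171 158 138 101  87 104
  124 151]
 [162 146 143 144 145 143 140 137 157 170 175 181 178 171 148 110  85 101
  113 141]
 [163 159 161 153 157 166 166 162 157 170 173 174 178 175 160 124  84  92
  112 141]]
(np.float64(311.3474490610672), np.float64(173.6144562671185))
(np.float64(311.17618226968784), np.float64(173.78989060845035))
```

View pics/bowl.png

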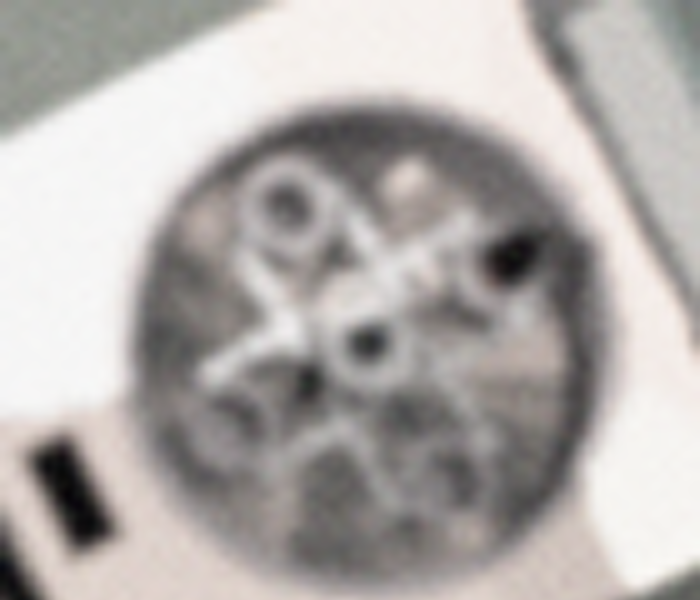

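```bash
python3 - <<'E'
from h import *
t=cam('top')
o=onz(t,297.3,182.0,.125); b=onz(t,303.0,160.0,.125); d=onz(t,319.2,187.0,.125); c=onz(t,325.9,165.2,.160)
H=np.array([.555,-.203,.125])
for p in(o,b,d,c): v=(p-H)[:2]; print(p.round(4),np.linalg.norm(v).round(4),np.degrees(np.arctan2(v[1],v[0])).round(1))
print((b+d)/2,(o+c)/2)
E
```

```text
[ 0.5271 -0.1538  0.125 ] 0.0565 119.6
[ 0.604  -0.1758  0.125 ] 0.056 29.0
[ 0.5083 -0.2297  0.125 ] 0.0538 -150.3
[ 0.5795 -0.25    0.16  ] 0.053 -62.5
[ 0.55613157 -0.20273528  0.125     ] [ 0.55329268 -0.20193697  0.1425    ]
```

{"method": "servo_tool", "body": {"increments": [{"slide":[13,0,-48],"dr":[0,0,0],"jaw":1},{"slide":[26,0,-97],"dr":[0,0,0],"jaw":1},{"slide":[39,0,-145],"dr":[0,0,0],"jaw":1},{"slide":[39,0,-145],"dr":[0,0,0],"jaw":1}]}}

```text
t: 6.35
tool_pos: [0.4489, 0.177, 0.3415]
orientation: [-2.166, -2.01, -0.303]
force: [0.8, 1.1, -0.5]
opening: 0.0161
gripper_force: 29.9
```

```bash
python3 - <<'E'
from h import *
from math import *
R=down(radians(26.4),radians(-75)); G=np.array([.48,-.07,.30])
go(G-.1815*R[:,2],R); print(tool()[2]['q'])
E
```

```text
slide [-88.4 -39.8 -30.3] dr [-0.285 -1.53  -0.523]
[ 0.16797384 -0.21214112  1.95006563  0.26221197  1.33365395  0.18991964]
```

{"method": "servo_tool", "body": {"increments": [{"slide":[-9,-4,-3],"dr":[-0.027,-0.145,-0.05],"jaw":1},{"slide":[-17,-8,-6],"dr":[-0.054,-0.29,-0.1],"jaw":1},{"slide":[-26,-12,-9],"dr":[-0.08,-0.43,-0.148],"jaw":1},{"slide":[-34,-16,-12],"dr":[-0.107,-0.575,-0.198],"jaw":1},{"slide":[-43,-20,-15],"dr":[-0.133,-0.715,-0.246],"jaw":1},{"slide":[-52,-24,-18],"dr":[-0.16,-0.86,-0.296],"jaw":1},{"slide":[-60,-28,-21],"dr":[-0.187,-1.0,-0.344],"jaw":1},{"slide":[-69,-32,-24],"dr":[-0.213,-1.14,-0.392],"jaw":1},{"slide":[-78,-36,-27],"dr":[-0.24,-1.28,-0.44],"jaw":1},{"slide":[-86,-39,-29],"dr":[-0.265,-1.42,-0.488],"jaw":1},{"slide":[-88,-40,-30],"dr":[-0.285,-1.53,-0.523],"jaw":1},{"slide":[-88,-40,-30],"dr":[-0.285,-1.53,-0.523],"jaw":1},{"slide":[-88,-40,-30],"dr":[-0.285,-1.53,-0.523],"jaw":1}]}}

```text
t: 7.65
tool_pos: [0.3994, 0.0871, 0.3385]
orientation: [1.0, 1.632, -0.779]
force: [0.7, -0.1, -0.1]
opening: 0.0156
gripper_force: 29.9
```

```bash
python3 - <<'E'
from h import *
c,im,D=snap('wrist','w3'); c2,i2,D2=snap('scene','s3')
A=np.hstack([im, cv2.resize(i2[80:260,110:350],(512,384))])
cv2.imwrite('pics/v3.png',cv2.resize(A,(800,300))[:,:,::-1]); p,R,s=tool(); print(p,R.round(3),s['q'],p+.1815*R[:,2])
E
```

```text
[0.39982679 0.08714018 0.3396453 ] [[-0.127  0.896  0.425]
 [ 0.233  0.444 -0.865]
 [-0.964 -0.011 -0.265]] [ 0.54456913 -0.1971058   2.20411234 -1.29092698  1.53514069  0.43165343] [ 0.4770458  -0.06989948  0.29149949]
```

View pics/v3.png

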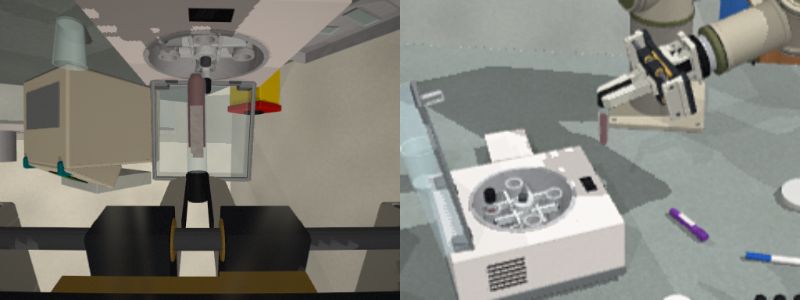

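```bash
python3 - <<'E'
from h import *
from math import *
c=cam('wrist'); im,D=load('w3'); p,R,s=tool(); G=p+.1815*R[:,2]
print('proj foot/cap/mid', [np.round(proj(c,G-np.array([0,0,l])),1) for l in(.092,.045,0)])
W=cloud(c,D)
lab=cv2.cvtColor(im,cv2.COLOR_RGB2LAB).astype(int)
red=(lab[...,1]-128>8)&(np.abs(D-np.linalg.norm(0))<.3)&(D>0)
red[:, :225]=0; red[:,285:]=0; red[:85]=0; red[200:]=0
for r in range(88,225,8):
    uu=np.nonzero(red[r])[0]
    if len(uu)>3: print(r,uu.min(),uu.max(),W[r,int(uu.mean())].round(4))
T=np.array([.529,-.1548,.152])
for yaw in(10,0):
  for z in(.09,):
    R1=down(radians(yaw),radians(-75)); Q=T+[0,0,z]; print(yaw,Q-.1815*R1[:,2]); go(Q-.1815*R1[:,2],R1)
E
```

```text
proj foot/cap/mid [array([253.4,  93.7]), array([252.6, 169. ]), array([251.9, 240. ])]
96 245 256 [ 0.4722 -0.0647  0.2031]
104 241 260 [ 0.4717 -0.0635  0.2082]
112 241 260 [ 0.4723 -0.0646  0.2126]
120 241 259 [ 0.472  -0.0639  0.2176]
128 241 259 [ 0.4723 -0.0644  0.2222]
10 [0.49855678 0.0178521  0.28897566]
slide [ 20.1  58.3 115.4] dr [ 0.273 -0.005  0.085]
0 [0.529      0.02051554 0.28897566]
slide [ 16.9  86.7 126. ] dr [ 0.441 -0.004  0.131]
```

{"method": "servo_tool", "body": {"increments": [{"slide":[0,20,25],"dr":[0.11,0,0.033],"jaw":1},{"slide":[4,43,55],"dr":[0.22,0,0.065],"jaw":1},{"slide":[8,65,90],"dr":[0.33,0,0.1],"jaw":1},{"slide":[13,87,126],"dr":[0.441,-0.004,0.131],"jaw":1},{"slide":[17,87,126],"dr":[0.441,-0.004,0.131],"jaw":1},{"slide":[17,87,126],"dr":[0.441,-0.004,0.131],"jaw":1},{"slide":[17,87,126],"dr":[0.441,-0.004,0.131],"jaw":1}]}}

```text
t: 8.45
tool_pos: [0.5286, 0.0208, 0.2898]
orientation: [1.397, 1.398, -1.073]
force: [0.5, 0.6, 1.1]
opening: 0.0156
gripper_force: 29.9
```

```bash
python3 - <<'E'
from h import *
c,im,D=snap('wrist','w4'); c2,i2,D2=snap('scene','s4')
p,R,s=tool(); print(p,R.round(3),np.round(s['q'],3),p+.1815*R[:,2])
A=np.hstack([cv2.resize(im[:200,100:400],(576,384)), cv2.resize(i2[130:260,120:270],(443,384))])
cv2.imwrite('pics/v4.png',cv2.resize(A,(800,302))[:,:,::-1])
E
```

```text
[0.52847684 0.02121802 0.29065227] [[ 0.002  1.     0.003]
 [ 0.256  0.003 -0.967]
 [-0.967  0.003 -0.256]] [ 0.282  0.317  1.775 -1.206  1.674  0.58 ] [ 0.52909269 -0.15421599  0.24412507]
```

View pics/v4.png

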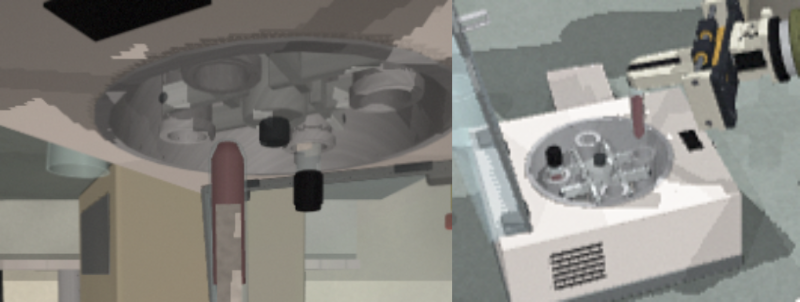

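```bash
python3 - <<'E'
from h import *
c=cam('wrist'); im,D=load('w4'); 
for T in([.529,-.1548,.125],[.5291,-.1542,.152]): print(T,np.round(proj(c,T),1))
for a in range(0,360,45):
    q=np.array([.529+.0130*np.cos(np.radians(a)),-.1548+.0130*np.sin(np.radians(a)),.125]); u,v=proj(c,q); cv2.circle(im,(int(round(u*1)),int(round(v))),1,(255,0,0),-1)
cv2.imwrite('pics/v5.png',cv2.resize(im[15:95,205:305],(800,600),interpolation=cv2.INTER_CUBIC)[:,:,::-1])
E
```

```text
[0.529, -0.1548, 0.125] [250.3  50.1]
[0.5291, -0.1542, 0.152] [250.6  93.4]
```

View pics/v5.png

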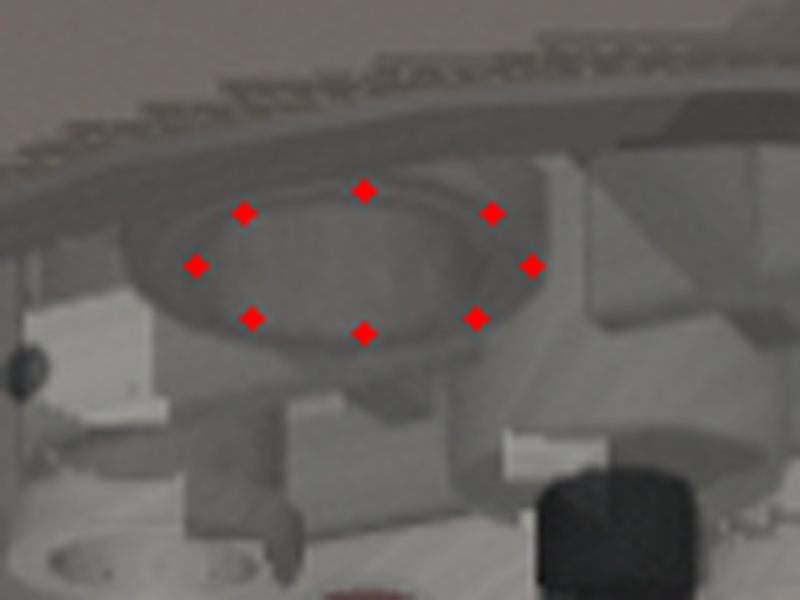

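{"method": "servo_tool", "body": {"increments": [{"slide":[0,-2,0],"dr":[0,0,0],"jaw":1},{"slide":[15,-2,4],"dr":[0,0,0],"jaw":1},{"slide":[29,-2,7.7],"dr":[0,0,0],"jaw":1},{"slide":[38.7,-2.2,10.2],"dr":[0,0,0],"jaw":1},{"slide":[48.3,-2.2,12.8],"dr":[0,0,0],"jaw":1},{"slide":[48.3,-2.2,12.8],"dr":[0,0,0],"jaw":1}]}}

```text
t: 9.15
tool_pos: [0.5261, 0.0202, 0.2367]
orientation: [1.394, 1.399, -1.078]
force: [0.1, 0.2, -0.7]
opening: 0.0156
gripper_force: 29.9
```

```bash
python3 - <<'E'
from h import *
p,R,s=tool(); print(p,R.round(3),np.round(s['q'],3),p+.1815*R[:,2],s['force'],s['wrist_torque'])
E
```

```text
[0.52612875 0.02022844 0.23665922] [[-0.003  1.     0.   ]
 [ 0.255  0.001 -0.967]
 [-0.967 -0.003 -0.255]] [ 0.281  0.411  1.779 -1.198  1.642  0.665] [ 0.52615233 -0.15528155  0.19041535] [ 0.09637065  0.23876531 -0.7207029 ] [ 0.70583989 -0.02928716  0.03211856]
```

{"method": "servo_tool", "body": {"increments": [{"slide":[10,1,1.6],"dr":[0,0,0],"jaw":1},{"slide":[20,1,4.3],"dr":[0,0,0],"jaw":1},{"slide":[27,1,6.1],"dr":[0,0,0],"jaw":1},{"slide":[32,1,7.4],"dr":[0,0,0],"jaw":1},{"slide":[32,1,7.4],"dr":[0,0,0],"jaw":1}]}}

```text
t: 9.65
tool_pos: [0.5275, 0.0213, 0.2051]
orientation: [1.395, 1.398, -1.077]
force: [0.3, 0.1, -0.9]
opening: 0.0153
gripper_force: 29.9
```

```bash
python3 - <<'E'
from h import *
p,R,s=tool(); print(p,np.round(s['q'],3),p+.1815*R[:,2],s['force'],s['wrist_torque'])
E
```

```text
[0.52746353 0.02127192 0.20510133] [ 0.282  0.475  1.767 -1.195  1.623  0.717] [ 0.52753853 -0.1542308   0.15882995] [ 0.2873438   0.13286026 -0.91001828] [ 0.52784278 -0.09802381  0.01357676]
```

{"method": "servo_tool", "body": {"increments": [{"slide":[0,0,0],"dr":[0,0,0],"jaw":0.6},{"slide":[0,0,0],"dr":[0,0,0],"jaw":0.6},{"slide":[0,0,0],"dr":[0,0,0],"jaw":0.6},{"slide":[0,0,0],"dr":[0,0,0],"jaw":0.6},{"slide":[0,0,-20],"dr":[0,0,0],"jaw":0.6},{"slide":[0,0,-50],"dr":[0,0,0],"jaw":0.6},{"slide":[0,0,-90],"dr":[0,0,0],"jaw":0.6},{"slide":[-40,0,-100],"dr":[0,0,0],"jaw":0.6},{"slide":[-90,0,-100],"dr":[0,0,0],"jaw":0.6},{"slide":[-140,0,-100],"dr":[0,0,0],"jaw":0.6},{"slide":[-150,0,-100],"dr":[0,0,0],"jaw":0.6}]}}

```text
t: 10.75
tool_pos: [0.5286, 0.0794, 0.3834]
orientation: [1.401, 1.391, -1.067]
force: [1.1, -0.6, 1.0]
opening: 0.0375
gripper_force: 0.0
```

```bash
python3 - <<'E'
from h import *
c,im,D=snap('top','t6'); c2,i2,D2=snap('scene','s6')
A=np.hstack([cv2.resize(im[130:210,270:376],(509,384)), cv2.resize(i2[120:260,110:270],(439,384))])
cv2.imwrite('pics/v6.png',cv2.resize(A,(800,324))[:,:,::-1]); p,R,s=tool(); print(p,s['q'])
W=cloud(c,D); m=(np.hypot(W[...,0]-.527,W[...,1]+.154)<.012); print(np.sort(W[m][:,2])[-8:])
E
```

```text
[0.52802473 0.07958308 0.37944391] [ 0.37779744  0.2444277   1.67631502 -1.18683891  1.81861554  0.45394518]
[0.16376774 0.16384022 0.16397204 0.164432   0.16456362 0.16669062
 0.16721616 0.16745878]
```

View pics/v6.png

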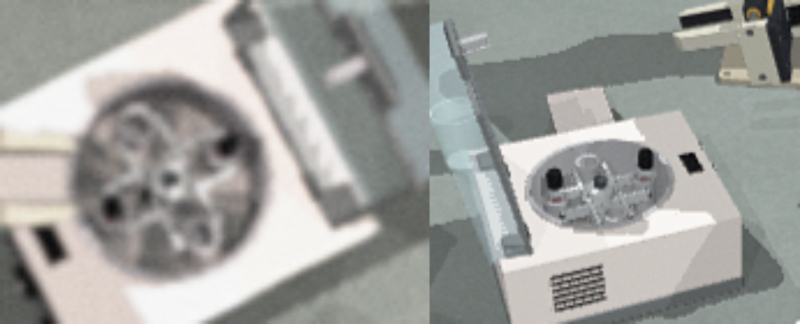

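```bash
python3 - <<'E'
from h import *
from math import *
R=down(radians(26.4)); 
go([.50,-.02,.58],R); 
E
```

```text
slide [-219.6  -26.9   44.6] dr [-0.297  1.287 -0.396]
```

{"method": "servo_tool", "body": {"increments": [{"slide":[-45,0,0],"dr":[-0.03,0.13,-0.04],"jaw":1},{"slide":[-90,-5,5],"dr":[-0.06,0.26,-0.08],"jaw":1},{"slide":[-130,-10,10],"dr":[-0.09,0.39,-0.12],"jaw":1},{"slide":[-160,-15,20],"dr":[-0.12,0.52,-0.16],"jaw":1},{"slide":[-190,-20,30],"dr":[-0.15,0.65,-0.2],"jaw":1},{"slide":[-220,-27,45],"dr":[-0.18,0.78,-0.24],"jaw":1},{"slide":[-220,-27,45],"dr":[-0.21,0.91,-0.28],"jaw":1},{"slide":[-220,-27,45],"dr":[-0.24,1.04,-0.32],"jaw":1},{"slide":[-220,-27,45],"dr":[-0.27,1.17,-0.36],"jaw":1},{"slide":[-220,-27,45],"dr":[-0.297,1.287,-0.396],"jaw":1},{"slide":[-220,-27,45],"dr":[-0.297,1.287,-0.396],"jaw":1},{"slide":[-220,-27,45],"dr":[-0.297,1.287,-0.396],"jaw":1}]}}

```text
t: 12.05
tool_pos: [0.5012, -0.0204, 0.576]
orientation: [-1.656, -2.665, 0.013]
force: [-0.1, 0.2, -0.7]
opening: 0.0005
gripper_force: 0.0
```

```bash
python3 - <<'E'
from h import *
from math import *
R=down(radians(26.4)); p,R0,s=tool(); print(p,R0.round(3),np.round(s['q'],3))
go([.625,-.344,.58],R)
# lid pose from top camera t6: tab edge-on, points above z .3
c=cam('top'); D=load('t6')[1]; W=cloud(c,D); h=np.array([.600,-.294,.132]); L=W-h
X=-(L@F); Y=L@HY; m=(L[...,2]>.17)&(L[...,2]<.26)&(np.abs(Y)<.11)&(np.abs(X)<.12)
for y0 in(-.1,-.04,0,.04,.08):
    k=m&(np.abs(Y-y0)<.02); print(y0,k.sum(), [ (round(a*1e3),round(b*1e3)) for a,b in sorted(zip(X[k],L[...,2][k]))[::max(1,k.sum()//8)]])
E
```

```text
[ 0.50122879 -0.02036115  0.57600873] [[-0.443  0.896 -0.008]
 [ 0.897  0.443 -0.005]
 [-0.001 -0.009 -1.   ]] [-0.141 -0.136  1.445 -0.006  1.839 -0.601]
slide [-345.   -32.5   -3.4] dr [-0.009  0.001 -0.002]
-0.1 111 [(25, 173), (31, 199), (35, 199), (43, 196), (49, 195), (58, 194), (62, 194), (70, 187), (74, 189)]
-0.04 196 [(28, 206), (32, 220), (35, 230), (40, 198), (50, 194), (58, 193), (64, 199), (70, 195), (77, 190)]
0 221 [(-2, 227), (24, 223), (32, 205), (35, 230), (38, 231), (55, 194), (61, 195), (69, 194), (76, 189)]
0.04 197 [(29, 197), (32, 207), (36, 216), (42, 232), (54, 194), (61, 190), (66, 191), (74, 190), (79, 190)]
0.08 197 [(26, 176), (33, 199), (40, 193), (47, 193), (53, 194), (59, 196), (67, 192), (73, 185), (80, 190)]
```

{"method": "servo_tool", "body": {"increments": [{"slide":[-50,-5,-8],"dr":[-0.009,0,0],"jaw":1},{"slide":[-100,-10,-8],"dr":[-0.009,0,0],"jaw":1},{"slide":[-150,-15,-8],"dr":[-0.009,0,0],"jaw":1},{"slide":[-200,-20,-8],"dr":[-0.009,0,0],"jaw":1},{"slide":[-250,-25,-8],"dr":[-0.009,0,0],"jaw":1},{"slide":[-300,-30,-8],"dr":[-0.009,0,0],"jaw":1},{"slide":[-347,-32,-8],"dr":[-0.009,0,0],"jaw":1},{"slide":[-347,-32,-8],"dr":[-0.009,0,0],"jaw":1},{"slide":[-347,-32,-8],"dr":[-0.009,0,0],"jaw":1},{"slide":[-347,-32,-8],"dr":[-0.009,0,0],"jaw":1}]}}

```text
t: 13.05
tool_pos: [0.627, -0.3433, 0.5863]
orientation: [1.652, 2.67, 0.003]
force: [-0.7, 0.9, 0.1]
opening: 0.0006
gripper_force: 0.0
```

```bash
cat > lid.py <<'E'
from h import *
from math import *
def st():
    p,R,s=tool(); h=np.array([.600,-.294,.132]); d=p+.186*R[:,2]-h
    print('tip X,Y,Z',(np.array([-(d@F),d@HY,d[2]])*1e3).round(1),'tilt',R[:,2].round(3),np.round(s['force'],1),'q',np.round(s['q'],2),s['t'])
    return np.array([-(d@F),d[2]])*1e3
E
python3 -c "from lid import *;st()"
```

```text
tip X,Y,Z [ 56.3   2.8 268.3] tilt [ 0.003  0.    -1.   ] [-0.7  0.9  0.1] q [-0.57  0.48  0.73  0.    1.92 -1.03] 13.05
```

```bash
python3 - <<'E'
from math import *
for th in [95,90]+list(range(85,-1,-5)):
    t=radians(th); e=-218; X=e*cos(t)+8*sin(t); Z=-e*sin(t)+8*cos(t)
    print(th, round(-(X+7.5-56.3)), round(-(Z-268.3)))
E
```

```text
95 22 52
90 41 50
85 60 50
80 79 52
75 97 56
70 116 61
65 134 67
60 151 76
55 167 85
50 183 96
45 197 108
40 211 122
35 223 137
30 234 152
25 243 169
20 251 186
15 257 204
10 262 223
5 265 241
0 267 260
```

{"method": "servo_tool", "body": {"increments": [{"slide":[0,0,30],"dr":[0,0,0],"jaw":1},{"slide":[0,0,52],"dr":[0,0,0],"jaw":1},{"slide":[0,0,54],"dr":[0,0,0],"jaw":1},{"slide":[8,0,54],"dr":[0,0,0],"jaw":1},{"slide":[16,0,53],"dr":[0,0,0],"jaw":1},{"slide":[24,0,52],"dr":[0,0,0],"jaw":1},{"slide":[32,0,51],"dr":[0,0,0],"jaw":1},{"slide":[41,0,50],"dr":[0,0,0],"jaw":1}]}}

```text
t: 13.85
tool_pos: [0.6082, -0.3073, 0.5377]
orientation: [1.652, 2.667, 0.005]
force: [2.0, -2.1, 1.8]
opening: 0.0005
gripper_force: 1.3
```

```bash
python3 -c "from lid import *;st()"
```

```text
tip X,Y,Z [ 16.    2.4 219.7] tilt [ 0.005  0.    -1.   ] [ 2.  -2.1  1.8] q [-0.54  0.35  1.    0.    1.79 -1.  ] 13.85
```

{"method": "servo_tool", "body": {"increments": [{"slide":[19,0,0],"dr":[0,0,0],"jaw":1},{"slide":[38,0,2],"dr":[0,0,0],"jaw":1},{"slide":[56,0,6],"dr":[0,0,0],"jaw":1},{"slide":[75,0,11],"dr":[0,0,0],"jaw":1},{"slide":[93,0,17],"dr":[0,0,0],"jaw":1},{"slide":[110,0,26],"dr":[0,0,0],"jaw":1},{"slide":[126,0,35],"dr":[0,0,0],"jaw":1},{"slide":[142,0,46],"dr":[0,0,0],"jaw":1},{"slide":[156,0,58],"dr":[0,0,0],"jaw":1}]}}

```text
t: 14.75
tool_pos: [0.5387, -0.1671, 0.479]
orientation: [1.652, 2.668, 0.005]
force: [1.6, -0.7, 3.2]
opening: 0.0007
gripper_force: 1.5
```

```bash
python3 -c "from lid import *;st()"
```

```text
tip X,Y,Z [-140.7    2.3  161. ] tilt [ 0.005  0.001 -1.   ] [ 1.6 -0.7  3.2] q [-0.39  0.01  1.48  0.    1.65 -0.85] 14.75
```

{"method": "servo_tool", "body": {"increments": [{"slide":[14,0,14],"dr":[0,0,0],"jaw":1},{"slide":[26,0,29],"dr":[0,0,0],"jaw":1},{"slide":[37,0,44],"dr":[0,0,0],"jaw":1},{"slide":[46,0,61],"dr":[0,0,0],"jaw":1},{"slide":[55,0,78],"dr":[0,0,0],"jaw":1},{"slide":[62,0,96],"dr":[0,0,0],"jaw":1},{"slide":[68,0,115],"dr":[0,0,0],"jaw":1},{"slide":[72,0,133],"dr":[0,0,0],"jaw":1},{"slide":[74,0,144],"dr":[0,0,0],"jaw":1},{"slide":[74,0,144],"dr":[0,0,0],"jaw":1}]}}

```text
t: 15.75
tool_pos: [0.5061, -0.1012, 0.3331]
orientation: [-1.654, -2.671, -0.004]
force: [-2.1, 0.9, 2.5]
opening: 0.0003
gripper_force: 1.1
```

```bash
python3 -c "from lid import *;st()"
```

```text
tip X,Y,Z [-214.7    1.8   15.1] tilt [ 0.001  0.002 -1.   ] [-2.1  0.9  2.5] q [-0.3  -0.05  1.81  0.    1.39 -0.76] 15.75
```

{"method": "servo_tool", "body": {"increments": [{"slide":[2,0,4],"dr":[0,0,0],"jaw":1},{"slide":[4,0,8],"dr":[0,0,0],"jaw":1},{"slide":[4,0,11],"dr":[0,0,0],"jaw":1},{"slide":[4,0,13],"dr":[0,0,0],"jaw":1},{"slide":[4,0,14.5],"dr":[0,0,0],"jaw":1},{"slide":[4,0,15],"dr":[0,0,0],"jaw":1}]}}

```text
t: 16.35
tool_pos: [0.5052, -0.098, 0.3199]
orientation: [1.653, 2.669, 0.005]
force: [-3.6, 1.6, 11.3]
opening: 0.0004
gripper_force: 5.6
```

{"method": "servo_tool", "body": {"increments": [{"slide":[0,0,-5],"dr":[0,0,0],"jaw":1},{"slide":[0,0,-12],"dr":[0,0,0],"jaw":1},{"slide":[20,0,-30],"dr":[0,0,0],"jaw":1},{"slide":[60,0,-60],"dr":[0,0,0],"jaw":1},{"slide":[100,0,-100],"dr":[0,0,0],"jaw":1},{"slide":[120,0,-130],"dr":[0,0,0],"jaw":1},{"slide":[120,0,-130],"dr":[0,0,0],"jaw":1},{"slide":[120,0,-130],"dr":[0,0,0],"jaw":1},{"slide":[120,0,-130],"dr":[0,0,0],"jaw":1},{"slide":[120,0,-130],"dr":[0,0,0],"jaw":1}]}}

```text
t: 17.35
tool_pos: [0.451, 0.0086, 0.4473]
orientation: [-1.655, -2.669, -0.002]
force: [-0.4, -0.3, -1.1]
opening: 0.0005
gripper_force: 0.0
```

```bash
python3 - <<'E'
from lid import *
st()
c,im,D=snap('top','t9'); W=cloud(c,D); h=np.array([.600,-.294,.132]); L=W-h; X=-(L@F); Y=L@HY
k=(np.abs(Y)<.1)&(X>-.24)&(X<.1)&(D>0); print('max Z',np.percentile(L[...,2][k],[50,95,99.5]))
k=(np.abs(Y)<.03)&(np.abs(X+.217)<.008); print('tab Z',np.median(L[...,2][k]),k.sum())
a=load('top0')[0][140:215,255:365].astype(int); b=im[140:215,255:365].astype(int)
print('diff vs shut',np.abs(a-b).mean(),'vs open',np.abs(load('t6')[0][140:215,255:365].astype(int)-b).mean())
# tube cap dark spot below lid
u,v=proj(c,[.527,-.154,.164]); g=cv2.cvtColor(im,cv2.COLOR_RGB2GRAY); g0=cv2.cvtColor(load('top0')[0],cv2.COLOR_RGB2GRAY); u,v=int(u),int(v); print(g[v-2:v+4,u-2:u+4].min(),g0[v-2:v+4,u-2:u+4].min())
E
```

```text
tip X,Y,Z [-337.6    1.   129.3] tilt [-0.     0.002 -1.   ] [-0.4 -0.3 -1.1] q [-0.1  -0.3   1.81  0.    1.62 -0.56] 17.35
max Z [0.04812358 0.0554702  0.05874392]
tab Z 0.007884063861999233 56
diff vs shut 12.006181818181819 vs open 36.9899797979798
72 130
```

```bash
python3 -c "from plant import *;print(close_job())"
```

```text
the job is handed in; nothing more can be done
None
```

The job is handed in at about 17 s of the 72 s. The last top-camera check showed the lid shut and holding by its catch, and before I closed it the blood tube stood fully down in the bucket opposite the balance tube. I went over the picture limit, viewing 11 instead of 10.

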